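Extend the vacuum wand until its lock button clicks out, and prove the lock

ROBOT

A 6-joint arm with a two-finger parallel gripper is mounted at the origin on the work surface. World frame = base frame: x ahead of the robot, y to its left, z up, the work surface at z = 0. Lengths are in m, angles in rad, forces in N, time in s.
With the tool pointing down it reaches from about 0.25 to 0.725 m from the base axis. Payload 4 kg.
Tool frame: the origin (TCP) lies midway between the tips of the shut fingers; the grasp point (between the pads) lies bot.pinch_z behind it (bot.pinch_z is the distance from the TCP to the grasp point, in m); z points along the fingers, y is the line along which they close (so a half turn about z gives the same grasp; the last joint's range is limited). The gripper opens to 85 mm and grips with 20 to 120 N. Pads are 22 mm wide; open, the fingers measure 114 mm over their backs; the gripper's body (76 mm by 85 mm) begins 54 mm behind the grasp point. The pads swing forward as they close: fully open they stand 13 mm farther back than shut.
Start: joints at [1.242, 0.241, 0.005, 1.335, 0, 1.571], TCP at [0.161, 0.473, 0.231] pointing down, gripper open.
Joint ranges: [-2.72, 2.72], [-1.05, 1.87], [-1.09, 1.28], [-1.99, 2.15], [-1.42, 1.44], [-3.14, 3.14]. Speed limits (rad/s): [2.79, 2.79, 3.14, 3.14, 3.14, 3.14].

INTERFACE

Orientations are given as a unit quaternion [x, y, z, w].
In Python, from workcell import bot gives the robot as it stands.
- The arm moves only by the shell command python3 jog.py 'ROWS'. ROWS is one flat JSON list of numbers that holds 1 to 10 rows one after another, with no inner brackets; each row has 7 numbers: a rotation vector rx, ry, rz in parts of the range, where 1.0 means pi rad, then dx, dy, dz in a scale on which 1.0 is 0.6 m, then the finger opening in m; each row is the pose to reach, as a shift and turn from the pose commanded when the command began, along the tool's axes at that moment; what a row does not reach only later rows make up. A row lasts 1/8 s, in which the tool goes at most 0.0625 m and 0.188 rad, less where a joint would pass 70% of its speed; a pose out of reach is approached as far as the arm can. The fingers move at their own pace and stop on an object; the grip force is fixed at half the most. Time passes only in rows, so rows that do not move let the fingers close. It prints the time, the measured TCP pose, the force, the opening and the grip force at its end. Input that does not fit is refused with a message, and nothing moves.
- bot.get_obs(): the state, without advancing time (a new reading comes with each control period).
- bot.camera(name): name is "scene" or "side" or "wrist"; returns the picture (384x512x3 uint8, red, green, blue); there is no depth.
- bot.calibration(name): a dict with "mtx" (3x3 intrinsics, pixels), "k1" (the pictures are not rectified: a ray, as slopes to the right and down, at radius r is drawn at 1 + k1 r^2 times it, then the intrinsics apply), "R" (3x3) and "t" (3): a world point X has camera coordinates R X + t. Camera axes: x right, y down, z forward; pixel columns grow to the right and rows downward; lengths in m; the calibration is good to about 2 mm. A picture is of the moment at which its call begins: read the wrist's pose just before it. calibration takes no time and is no camera call; for the wrist camera it gives the pose at the moment of the call.
- bot.job_done(): hands the job in; it is judged then, once.
The state is a dict: "clock": time; "joint_pos": joint angles; "joint_vel": joint speeds; "tau": joint torques, N m; "eef_pos": TCP position; "tool_rot": TCP orientation; "ft_force": force on the tool from outside, world axes, zero at the start; "ft_torque": the same for the moment, N m; "grip_width": finger opening in m; "grasp_force": force on a finger pad.
Only numpy, scipy, OpenCV 4.12 (cv2) and the standard library are available. Lean on these libraries where they do the work, as an engineer would, in place of code of your own. Each camera call takes 0.05 s, during which the arm holds its last target. There are 200 camera calls.

TASK

The telescoping vacuum wand is clamped to the bench with its floor nozzle pushed in. Push the nozzle straight out until the red lock button clicks up through the hole in the orange collar and the tube stops dead, then press back on the yellow front strip of the nozzle with about 12 N to prove that the lock holds. Do not force it (never more than 40 N on the nozzle), do not disturb the loose things round it, and leave the wand locked and untouched.

Things in the scene. Friction and masses are not known exactly. Their poses are not given: they have to be found in the camera images.
- wand: Clamped steel sleeve of the vacuum wand: level, 44 mm diameter, 360 mm long, axis 50 mm above the bench, plus an 80 mm black cuff (54 mm diameter) at the rear; two grey clamps 100 mm wide lie 160 and 310 mm behind the mouth. Origin: on the bench below the centre of the open mouth. y points along the wand, out of the mouth, the way the tube extends; x across it; z up.
- collar: Orange lock collar fixed on the sleeve, 46 mm diameter, 50 mm long, its flat top pad 73 mm above the bench with a 16 mm hole, black inside, in the middle. It sits 40 to 80 mm behind the mouth, elsewhere each run. Origin: on the bench below the hole; axes as wand.
- tube (a joint): How far the aluminium inner tube (33 mm diameter, on the wand's axis) is drawn out, m; travel 0 to 0.19, starts at 0 to 0.03, stays where left, friction 3.5 N. About 35 mm short of the lock is a shallow notch: some 10 N in all pushes on through it, and it does not hold. At the lock (0.11 to 0.17, by the collar) the tube stops dead both ways with 4 mm of play.
- lock_button (a joint): Height of the red spring button (12 mm diameter, domed) in m: near 0 hidden in the sleeve, about 0.002 in the shallow notch, 0.010 when clicked out through the collar's hole, 7 mm proud of the pad. It sits in the inner tube at an unmarked place, moves along with it and rises by itself. Leave it alone: pressing it in undoes the lock.
- nozzle: Black floor nozzle fixed across the outer end of the inner tube: a bar 160 mm wide across the wand, 40 mm deep plus the 14 mm yellow strip, 25 to 75 mm above the bench. Rear face flat on both sides of the tube; a round 42 mm socket at the tube stands out 18 mm from it. Moves with the tube (take its place from the two points). Bears at most 40 N.
- nozzle_back (a point): Centre of the nozzle's flat rear face (the side towards the sleeve), on the wand's axis, 50 mm above the bench. Push outward on this face beside the tube; 60 mm ahead of the mouth when tube is 0. Axes as wand.
- nozzle_front (a point): Centre of the outer face of the yellow strip, on the wand's axis, 50 mm above the bench, 54 mm ahead of nozzle_back when not pressed in. Axes as wand.
- bumper: The springy yellow strip on the nozzle's front, 154 mm wide across the wand, 14 mm deep, 40 mm high, from 30 to 70 mm above the bench; press back on this; it gives 1 mm for every 2 N, 9 mm at most. It moves with the nozzle; take its place from nozzle_front.
- tape: Loose yellow tape measure, 70 x 38 x 62 mm. Origin under its middle.
- jar: Loose clear jar with green lid, 56 mm diameter, 70 mm tall. Origin under its middle.
- can: Loose blue can with a paper label, 66 mm diameter, 75 mm tall. Origin under its middle.
- sander: Loose hand sander, grey pad with blue grip, 100 x 65 x 49 mm. Origin under its middle.
- elbow: Loose copper pipe elbow, legs 52 mm long along its x and y, 31 mm thick. Origin under its corner.
- putty_knife: Loose putty knife lying flat along its x axis, about 180 mm long. Origin under its middle.
- screwdriver: Loose screwdriver lying along its x axis, about 200 mm long. Origin under its middle.

How it is judged:
By the outcome, as a careful person would: the job done as asked, in the order asked, and still so for the second after the job is handed in, with the robot touching nothing.
It also fails if it takes over 51 s, if anything falls off the work surface, if the arm or the gripper's body presses on something with over 40 N, if the wrist force passes 120 N, or if a joint passes its speed limit or range.

## Working session

There is one attempt and no reset: what is moved stays moved. The work goes in short steps, Python scripts to look and compute and a shell command to move; the robot and the scene stay as the last step left them, time stands still between calls to the robot, and variables do not carry over. Pictures are saved under pics/ and viewed, at most 10 in all, crops included, and the job is handed in when it is done.

```bash
ls; mkdir -p pics; python3 - <<'E'
from workcell import bot
import cv2,numpy as np
o=bot.get_obs();print(o['clock'],o['eef_pos'],o['tool_rot'],o['grip_width'],bot.pinch_z)
for n in("scene","side"):
    im=bot.camera(n);cv2.imwrite(f"pics/{n}0.png",im[:,:,::-1])
    c=bot.calibration(n);print(n,c['mtx'].tolist(),c['k1'],(-c['R'].T@c['t']).round(3),c['R'].round(2).tolist())
E
```

```text
jog.py
pics
workcell.py
0.0 [0.16121913 0.4726077  0.23040147] [ 1.63644285e-01  9.86518831e-01 -1.05043315e-03 -1.99733806e-04] 0.08553006387845999 0.0187
scene [[429.47875596413354, 0.0, 257.2766077261088], [0.0, 429.47875596413354, 187.6870242399685], [0.0, 0.0, 1.0]] -0.11590144855542495 [0.974 0.652 0.881] [[-0.88, 0.47, 0.01], [0.31, 0.58, -0.75], [-0.36, -0.66, -0.66]]
side [[392.87812097891674, 0.0, 251.880613301487], [0.0, 392.87812097891674, 202.18780089942817], [0.0, 0.0, 1.0]] -0.027225129141387566 [ 0.081 -0.834  0.534] [[0.82, -0.57, -0.02], [-0.31, -0.41, -0.86], [0.48, 0.71, -0.51]]
```

View pics/scene0.png

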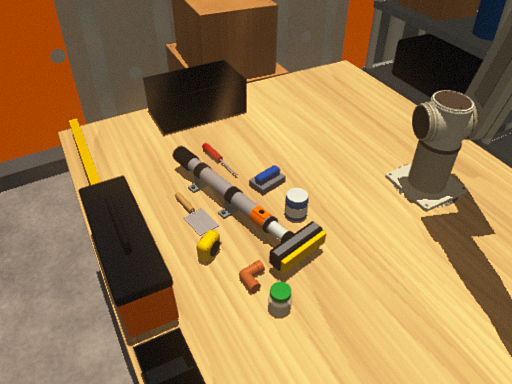

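View pics/side0.png

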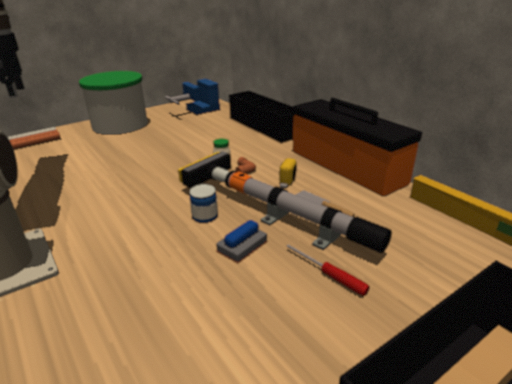

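Scene: the wand runs from its cuff at (183,158) to the collar at (262,216), with the yellow strip of the nozzle near (300,250). The can is at (297,205), the jar at (280,298) and the elbow at (253,275). Side: the same layout, with the cuff at (370,233) and the nozzle at (205,168). I'll enlarge both.

```bash
cat > h.py <<'E'
import numpy as np,cv2
from workcell import bot
def ray(n,uv,c=None):
    c=c or bot.calibration(n);uv=np.atleast_2d(np.array(uv,float)).reshape(-1,1,2)
    p=cv2.undistortPoints(uv,c['mtx'],np.array([c['k1'],0,0,0,0.])).reshape(-1,2)
    d=np.c_[p,np.ones(len(p))]@c['R'];return -c['R'].T@c['t'],d
def plane(n,uv,z,c=None):
    o,d=ray(n,uv,c);return o+d*((z-o[2])/d[:,2])[:,None]
def proj(n,X,c=None):
    c=c or bot.calibration(n)
    return cv2.projectPoints(np.array(X,float).reshape(-1,1,3),cv2.Rodrigues(c['R'])[0],c['t'],c['mtx'],np.array([c['k1'],0,0,0,0.]))[0].reshape(-1,2)
E
python3 - <<'E'
import cv2,numpy as np
a=cv2.imread('pics/scene0.png')[190:330,190:340];b=cv2.imread('pics/side0.png')[130:255,170:320]
cv2.imwrite('pics/z1.png',cv2.resize(a,(750,600*700//700//1),interpolation=cv2.INTER_CUBIC) if 0 else cv2.resize(a,None,fx=4.2,fy=4.2,interpolation=cv2.INTER_CUBIC))
im=cv2.imread('pics/scene0.png');h=cv2.cvtColor(im,cv2.COLOR_BGR2HSV)
from h import *
for nm in('scene','side'):
  h=cv2.cvtColor(cv2.imread(f'pics/{nm}0.png'),cv2.COLOR_BGR2HSV)
  for n,lo,hi in(('yellow',(22,180,60),(32,255,255)),('orange',(5,200,150),(14,255,255)),('green',(50,100,40),(75,255,255)),('red',(0,180,80),(4,255,255)),('blue',(100,120,30),(125,255,255))):
    m=cv2.inRange(h,lo,hi);k,l,s,c=cv2.connectedComponentsWithStats(m)
    for i in range(1,k):
      if 25<s[i,4]<3000: print(nm,n,s[i],c[i].round(1),cv2.minAreaRect(np.argwhere(l==i)[:,::-1].astype(np.float32)),plane(nm,c[i],.05).round(3)[0])
E
```

```text
scene yellow [ 69 119  31  66 599] [ 84.2 152.3] ((83.61585998535156, 150.9573211669922), (67.51131439208984, 9.778522491455078), 69.775146484375) [ 0.939 -0.61   0.05 ]
scene yellow [197 230  22  21 266] [207.4 240. ] ((207.52658081054688, 240.3982391357422), (12.605659484863281, 23.98838233947754), 41.18592834472656) [ 0.728 -0.064  0.05 ]
scene yellow [280 231  46  36 275] [302.2 247.8] ((303.4298400878906, 248.20669555664062), (7.435015678405762, 53.948272705078125), 54.29330825805664) [0.526 0.074 0.05 ]
scene orange [ 342    0   32   68 1578] [357.6  31.3] ((357.5550231933594, 32.48574447631836), (25.199743270874023, 68.360107421875), 7.275004863739014) [-0.55  -1.047  0.05 ]
scene orange [206 149  13   9  45] [213.  152.4] ((212.6000213623047, 151.70001220703125), (13.80000114440918, 4.800000190734863), 36.869895935058594) [ 0.561 -0.407  0.05 ]
scene orange [250 208  22  17 137] [258.1 215.6] ((259.7705993652344, 214.51763916015625), (17.679832458496094, 14.100481033325195), 40.60129928588867) [ 0.57  -0.081  0.05 ]
scene green [270 282  21  18 296] [280.3 290.7] ((280.0, 290
[... 1234 characters left out ...]
2) [ 0.904 -0.581  0.05 ]
side red [322 263  46  31 468] [345.3 277.8] ((344.4921875, 277.3704528808594), (49.59529495239258, 10.221383094787598), 30.25643539428711) [ 0.517 -0.486  0.05 ]
side blue [183  79  35  34 850] [202.3  95.4] ((201.28109741210938, 95.61351776123047), (31.972332000732422, 33.01207733154297), 81.02737426757812) [0.886 0.719 0.05 ]
side blue [191 195  24  10 146] [203.2 200.4] ((202.83609008789062, 200.19674682617188), (8.510359764099121, 23.177148818969727), 84.80557250976562) [ 0.444 -0.089  0.05 ]
side blue [225 221  32  26 426] [240.7 233.6] ((241.0402374267578, 233.5621795654297), (12.939257621765137, 35.508880615234375), 57.094757080078125) [ 0.441 -0.259  0.05 ]
```

View pics/z1.png

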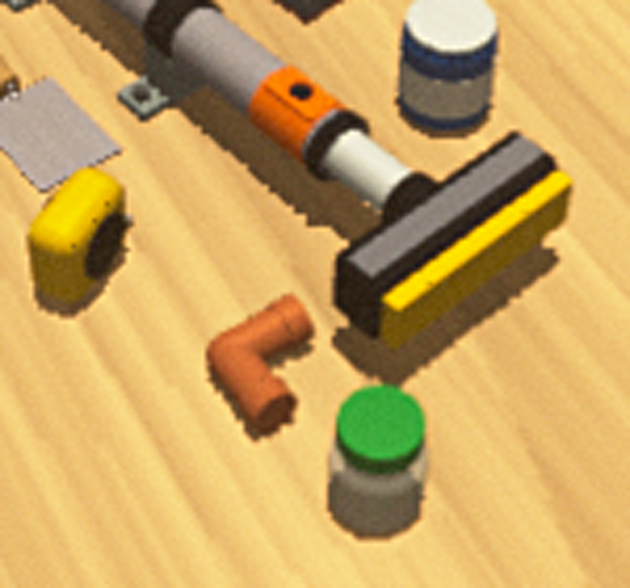

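The crop shows the collar hole at (261.7,211.9). The front top edge of the strip runs from (283.3,263.3) to (326.2,233.6).

```bash
python3 - <<'E'
from h import *
f=lambda u,v:(190+u/4.2,190+v/4.2)
hole=plane('scene',f(301,92),.073)[0]
L,R=plane('scene',[f(390,306),f(572,182)],.07)
rl,rr=plane('scene',[f(338,258),f(517,133)],.075)
print('hole',hole,'strip',L,R,np.linalg.norm(R-L),'rear',rl,rr,np.linalg.norm(rr-rl))
mid=(L+R)/2; a=mid-hole;a[2]=0;a/=np.linalg.norm(a)
e=R-L;n=np.array([-e[1],e[0],0]);n/=np.linalg.norm(n);n*=np.sign(n@a)
print('axis hole->strip',a,np.degrees(np.arctan2(a[1],a[0])),'strip normal',np.degrees(np.arctan2(n[1],n[0])))
# far end of cuff from two views
import itertools
o1,d1=ray('scene',(183,157));o2,d2=ray('side',(376,236))
A=np.c_[d1[0],-d2[0]];s=np.linalg.lstsq(A,o2-o1,rcond=None)[0];p=o1+d1[0]*s[0];q=o2+d2[0]*s[1];print('cuff',p,q)
cu=(p+q)/2;b=mid-cu;print('axis cuff->strip',np.degrees(np.arctan2(b[1],b[0])),'cuff->hole',np.degrees(np.arctan2(*(hole-cu)[1::-1])),np.linalg.norm(b[:2]))
def W(p):d=p-hole;return (d@np.array([a[1],-a[0],0])).round(3),(d@a).round(3)
for nm,uv,z in(('jar',(280.3,290.7),.07),('jarbase',f(375,530),0),('can',f(450,15),.075),('canbase',f(445,132),0),('elb1',f(293,310),.02),('elb2',f(270,415),.02),('elbc',f(225,350),.02),('tape',f(80,200),.06),('strip',f(481,244),.07),('rearmid',f(427,195),.075),('sander',(267,172),.05)):
  P=plane('scene',uv,z)[0];print(nm,P.round(3),W(P))
print('wl',W(L),W(R),W(rl),W(rr))
E
```

```text
hole [ 0.56588088 -0.06903018  0.073     ] strip [0.6036019  0.10592347 0.07      ] [0.45548233 0.07554105 0.07      ] 0.15120350227801072 rear [0.61437691 0.06432296 0.075     ] [0.46507161 0.02833723 0.075     ] 0.1535807445388233
axis hole->strip [-0.22179011  0.97509443  0.        ] 102.81419684519611 strip normal 101.5917736400448
cuff [ 0.65602048 -0.43151038  0.04804692] [ 0.66061289 -0.43492363  0.05073657]
axis cuff->strip 103.80827976561518 cuff->hole 104.24174262236288 0.5395421393674169
jar [0.65  0.173 0.07 ] (np.float64(0.136), np.float64(0.217))
jarbase [0.661 0.193 0.   ] (np.float64(0.151), np.float64(0.234))
can [ 0.443 -0.085  0.075] (np.float64(-0.123), np.float64(0.011))
canbase [ 0.461 -0.054  0.   ] (np.float64(-0.099), np.float64(0.038))
elb1 [0.634 0.047 0.02 ] (np.float64(0.092), np.float64(0.098))
elb2 [0.683 0.109 0.02 ] (np.float64(0.153), np.float64(0.147))
elbc [0.684 0.055 0.02 ] (np.float64(0.143), np.float64(0.095))
tape [ 0.724 -0.061  0.06 ] (np.float64(0.156), np.float64(-0.027))
strip [0.532 0.091 0.07 ] (np.float64(0.003), np.float64(0.164))
rearmid [0.542 0.046 0.075] (np.float64(0.003), np.float64(0.118))
sander [ 0.455 -0.236  0.05 ] (np.float64(-0.145), np.float64(-0.138))
wl (np.float64(0.076), np.float64(0.162)) (np.float64(-0.076), np.float64(0.165)) (np.float64(0.077), np.float64(0.119)) (np.float64(-0.077), np.float64(0.117))
```

Careful with the scale: shifts go in shares of 0.6 m and turns go in shares of pi rad. That gives: -0.513 m / 0.6 = -0.855, -0.31 m / 0.6 = -0.5167, 1.016 rad / 3.1416 = 0.3234.

```bash
python3 jog.py '[0, 0, 0.3234, -0.855, -0.5167, 0.1, 0.064, 0, 0, 0.3234, -0.855, -0.5167, 0.1, 0.064, 0, 0, 0.3234, -0.855, -0.5167, 0.1, 0.064, 0, 0, 0.3234, -0.855, -0.5167, 0.1, 0.064, 0, 0, 0.3234, -0.855, -0.5167, 0.1, 0.064, 0, 0, 0.3234, -0.855, -0.5167, 0.1, 0.064, 0, 0, 0.3234, -0.855, -0.5167, 0.1, 0.064, 0, 0, 0.3234, -0.855, -0.5167, 0.1, 0.064, 0, 0, 0.3234, -0.855, -0.5167, 0.1, 0.064, 0, 0, 0.3234, -0.855, -0.5167, 0.1, 0.064]'
python3 jog.py '[0, 0, 0, 0, 0, 0, 0.064]'
python3 - <<'E'
from h import *
o=bot.get_obs();print(o)
ims=[]
for n in("wrist","scene"):
    im=bot.camera(n);cv2.imwrite(f"pics/{n}1.png",im[:,:,::-1])
E
```

```text
clock: 1.35
eef_pos: [0.5479, 0.0116, 0.1703]
tool_rot: [0.624, 0.782, -0.0, -0.0]
ft_force: [0.0, 0.5, 0.7]
grip_width: 0.0638
grasp_force: 0.0
clock: 1.48
eef_pos: [0.5477, 0.0117, 0.1699]
tool_rot: [0.625, 0.781, -0.001, -0.001]
ft_force: [0.3, 1.4, -0.5]
grip_width: 0.0639
grasp_force: 0.0
{'clock': 1.475, 'joint_pos': array([ 2.15019446e-02,  3.68860022e-01,  2.06394996e-02,  1.22421690e+00,
       -2.76501496e-04,  1.37073318e+00]), 'joint_vel': array([ 0.04879566, -0.0353784 , -0.04005008,  0.01882902,  0.02106288,
        0.01380117]), 'tau': array([ -1.14041694, -42.04547524,  25.12923717,  -0.26888958,
        -0.17039419,  -0.09611146]), 'eef_pos': array([0.54770953, 0.0116947 , 0.16988482]), 'tool_rot': array([ 6.24596875e-01,  7.80946894e-01, -6.32255241e-04, -5.40984118e-04]), 'ft_force': array([ 0.2559744 ,  1.39487461, -0.50678695]), 'ft_torque': array([ 0.05204754,  0.00968505, -0.03352255]), 'grasp_force': 0.0, 'grip_width': 0.06385764687716754}
```

View pics/wrist1.png

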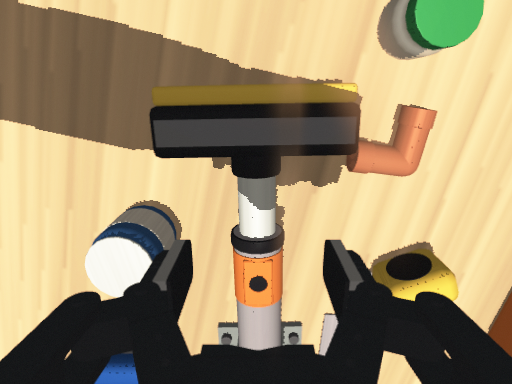

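The wrist view shows the hole at (258,284), the rear face edge from (155,157) to (357,153), and the mouth ring near (257,230). The fingers stand symmetrically about the tube, and the tube axis is vertical in the image.

```bash
python3 - <<'E'
from h import *
P=lambda uv,z:plane('wrist',uv,z)[0]
hole=P((258,284),.073);l=P((157,157.5),.075);r=P((356,153.5),.075);fl=P((153,87),.07);fr=P((357,84),.07);t=P((257,185),.0665);mo=P((257,229),.072)
s1=P((258,300),.072)
e=r-l;print('width',np.linalg.norm(e),'normal',np.degrees(np.arctan2(e[0],-e[1]))%180, np.linalg.norm(fr-fl))
h=np.radians(103.0);a=np.array([np.cos(h),np.sin(h),0]);b=np.array([a[1],-a[0],0])
mid=(l+r)/2
d=mid-hole;print('hole',hole,'ang hole->rear',np.degrees(np.arctan2(d[1],d[0])))
for n,p in dict(rear=mid,l=l,r=r,front=(fl+fr)/2,tube=t,mouth=mo,tcp=bot.get_obs()['eef_pos'],can=P((122,268),.075),elb=P((352,160),.02)).items(): print(n,p.round(4),'xw %.4f yw %.4f'%((p-hole)@b,(p-hole)@a))
q=bot.get_obs()['tool_rot'];from scipy.spatial.transform import Rotation as Ro
x=Ro.from_quat(q).as_matrix()[:,0];print('toolx',np.degrees(np.arctan2(x[1],x[0])))
E
```

```text
width 0.1527092160208339 normal 104.13774988682114 0.1501041278887681
hole [ 0.56599006 -0.07096731  0.073     ] ang hole->rear 103.64705583634785
rear [0.5387 0.0414 0.075 ] xw -0.0013 yw 0.1156
l [0.4647 0.0227 0.075 ] xw -0.0776 yw 0.1141
r [0.6128 0.06   0.075 ] xw 0.0750 yw 0.1171
front [0.5262 0.0911 0.07  ] xw -0.0023 yw 0.1669
tube [0.5451 0.0159 0.0665] xw -0.0008 yw 0.0894
mouth [ 0.5533 -0.0198  0.072 ] xw -0.0008 yw 0.0527
tcp [0.5462 0.014  0.1705] xw -0.0002 yw 0.0872
can [ 0.4473 -0.0811  0.075 ] xw -0.1179 yw 0.0169
elb [0.6303 0.0466 0.02  ] xw 0.0891 yw 0.1001
toolx 102.89550629235015
```

To row units: 0.137 m / 0.6 = 0.2283, 0.09 m / 0.6 = 0.15, -0.013 rad / 3.1416 = -0.0041.

```bash
python3 jog.py '[0, 0, -0.0041, -0.005, 0, 0.075, 0.064, 0, 0, -0.0041, -0.005, 0, 0.15, 0.064, 0, 0, -0.0041, -0.005, 0, 0.2283, 0.064, 0, 0, -0.0041, -0.005, 0, 0.2283, 0.064]'
python3 jog.py '[0, 0, 0, 0.0083, 0, 0, 0.064, 0, 0, 0, 0.0167, 0, 0, 0.064, 0, 0, 0, 0.025, 0, 0, 0.064, 0, 0, 0, 0.0333, 0, 0, 0.064]'
python3 jog.py '[0, 0, 0, 0.0083, 0, 0, 0.064, 0, 0, 0, 0.0167, 0, 0, 0.064, 0, 0, 0, 0.025, 0, 0, 0.064]'
```

```text
clock: 2.08
eef_pos: [0.5429, 0.0125, 0.0311]
tool_rot: [0.617, 0.787, -0.003, -0.004]
ft_force: [-0.4, 0.4, 1.1]
grip_width: 0.0642
grasp_force: 0.0
clock: 2.58
eef_pos: [0.5442, 0.0296, 0.0359]
tool_rot: [0.618, 0.786, -0.0, 0.003]
ft_force: [1.2, -6.2, 4.2]
grip_width: 0.0641
grasp_force: 3.3
clock: 2.95
eef_pos: [0.5408, 0.0433, 0.0359]
tool_rot: [0.618, 0.786, -0.001, 0.003]
ft_force: [1.6, -6.0, 4.7]
grip_width: 0.0641
grasp_force: 3.4
```

To row units: 0.048 m / 0.6 = 0.08, 0.042 m / 0.6 = 0.07.

```bash
python3 jog.py '[0, 0, 0, 0.01, 0, 0, 0.064, 0, 0, 0, 0.02, 0, 0, 0.064, 0, 0, 0, 0.03, 0, 0, 0.064, 0, 0, 0, 0.04, 0, 0, 0.064, 0, 0, 0, 0.05, 0, 0, 0.064, 0, 0, 0, 0.06, 0, 0, 0.064, 0, 0, 0, 0.07, 0, 0, 0.064, 0, 0, 0, 0.08, 0, 0, 0.064]'
python3 - <<'E'
from h import *
bot.get_obs();im=bot.camera('wrist');cv2.imwrite("pics/w2.png",im[:,:,::-1])
E
```

```text
clock: 3.95
eef_pos: [0.5294, 0.0901, 0.0359]
tool_rot: [0.618, 0.786, -0.0, 0.003]
ft_force: [1.6, -6.7, 5.0]
grip_width: 0.0638
grasp_force: 3.5
```

View pics/w2.png

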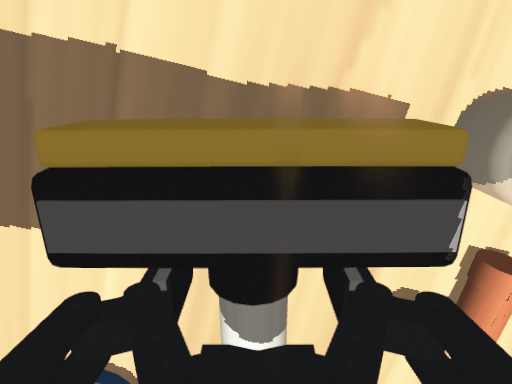

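The nozzle sits squarely against both fingers, either side of the tube. The lock can't come before about 40 mm more travel, so I'll cover 32 mm and then go in small checked steps.

To row units: 0.016 m / 0.6 = 0.0267, 0.012 m / 0.6 = 0.02.

```bash
python3 jog.py '[0, 0, 0, 0.0067, 0, 0, 0.064, 0, 0, 0, 0.0133, 0, 0, 0.064, 0, 0, 0, 0.02, 0, 0, 0.064, 0, 0, 0, 0.0267, 0, 0, 0.064]'
python3 jog.py '[0, 0, 0, 0.0067, 0, 0, 0.064, 0, 0, 0, 0.0133, 0, 0, 0.064, 0, 0, 0, 0.02, 0, 0, 0.064, 0, 0, 0, 0.0267, 0, 0, 0.064]'
```

```text
clock: 4.5
eef_pos: [0.5254, 0.1059, 0.0355]
tool_rot: [0.618, 0.786, -0.0, 0.002]
ft_force: [2.4, -7.4, 5.0]
grip_width: 0.0642
grasp_force: 3.8
clock: 5.0
eef_pos: [0.5216, 0.1215, 0.0355]
tool_rot: [0.618, 0.786, -0.0, 0.002]
ft_force: [1.0, -7.9, 5.7]
grip_width: 0.0641
grasp_force: 3.8
```

To row units: 0.006 m / 0.6 = 0.01, 0.004 m / 0.6 = 0.0067.

```bash
python3 jog.py '[0, 0, 0, 0.0033, 0, 0, 0.064, 0, 0, 0, 0.0067, 0, 0, 0.064, 0, 0, 0, 0.01, 0, 0, 0.064]'
```

```text
clock: 5.38
eef_pos: [0.5201, 0.1275, 0.0354]
tool_rot: [0.618, 0.786, -0.0, 0.002]
ft_force: [1.4, -5.7, 5.9]
grip_width: 0.0639
grasp_force: 3.3
```

To row units: 0.006 m / 0.6 = 0.01, 0.004 m / 0.6 = 0.0067.

```bash
python3 jog.py '[0, 0, 0, 0.0033, 0, 0, 0.064, 0, 0, 0, 0.0067, 0, 0, 0.064, 0, 0, 0, 0.01, 0, 0, 0.064]'
```

```text
clock: 5.75
eef_pos: [0.5184, 0.1341, 0.0352]
tool_rot: [0.618, 0.786, 0.0, 0.001]
ft_force: [1.2, -2.7, 1.8]
grip_width: 0.0643
grasp_force: 1.8
```

```bash
python3 - <<'E'
from h import *
im=bot.camera('scene');cv2.imwrite("pics/s2.png",cv2.resize(im[190:270,210:330,::-1],None,fx=5,fy=5,interpolation=cv2.INTER_CUBIC))
E
```

```text
(no output)
```

View pics/s2.png

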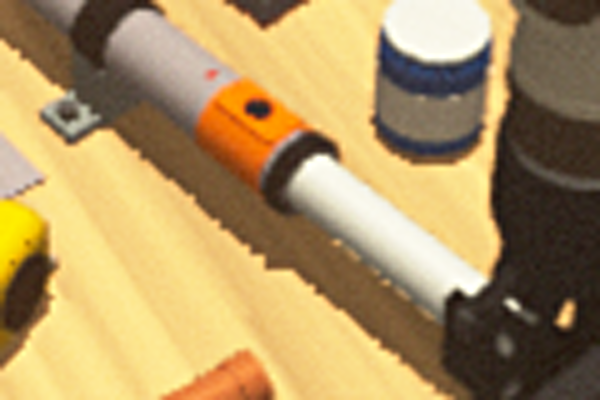

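The red button is showing in the shallow notch at (252,204.6), behind the hole at (261.6,211.4). That leaves about 35 mm to go.

To row units: 0.006 m / 0.6 = 0.01, 0.004 m / 0.6 = 0.0067.

```bash
python3 - <<'E'
from h import *
p,q=plane('scene',(252.2,204.6),.072)[0],plane('scene',(261.6,211.4),.073)[0];print(p,q,np.linalg.norm(p-q))
E
python3 jog.py '[0, 0, 0, 0.0033, 0, 0, 0.064, 0, 0, 0, 0.0067, 0, 0, 0.064, 0, 0, 0, 0.01, 0, 0, 0.064]'
```

```text
[ 0.57455935 -0.10721701  0.072     ] [ 0.56510443 -0.07082126  0.073     ] 0.037617096898277635
clock: 6.18
eef_pos: [0.5169, 0.1395, 0.0349]
tool_rot: [0.618, 0.786, -0.0, 0.001]
ft_force: [3.0, -8.1, 5.1]
grip_width: 0.064
grasp_force: 4.1
```

To row units: 0.015 m / 0.6 = 0.025, 0.012 m / 0.6 = 0.02.

```bash
python3 jog.py '[0, 0, 0, 0.005, 0, 0, 0.064, 0, 0, 0, 0.01, 0, 0, 0.064, 0, 0, 0, 0.015, 0, 0, 0.064, 0, 0, 0, 0.02, 0, 0, 0.064, 0, 0, 0, 0.025, 0, 0, 0.064]'
```

```text
clock: 6.8
eef_pos: [0.5133, 0.1542, 0.0348]
tool_rot: [0.618, 0.786, -0.0, 0.001]
ft_force: [2.7, -5.9, 4.4]
grip_width: 0.0641
grasp_force: 3.1
```

To row units: 0.006 m / 0.6 = 0.01, 0.004 m / 0.6 = 0.0067.

```bash
python3 jog.py '[0, 0, 0, 0.0033, 0, 0, 0.064, 0, 0, 0, 0.0067, 0, 0, 0.064, 0, 0, 0, 0.01, 0, 0, 0.064]'
```

```text
clock: 7.18
eef_pos: [0.5119, 0.1601, 0.0349]
tool_rot: [0.618, 0.786, -0.0, 0.001]
ft_force: [2.0, -5.7, 4.5]
grip_width: 0.0638
grasp_force: 3.2
```

To row units: 0.0045 m / 0.6 = 0.0075, 0.003 m / 0.6 = 0.005.

```bash
python3 jog.py '[0, 0, 0, 0.0025, 0, 0, 0.064, 0, 0, 0, 0.005, 0, 0, 0.064, 0, 0, 0, 0.0075, 0, 0, 0.064]'
```

```text
clock: 7.55
eef_pos: [0.5104, 0.1652, 0.0346]
tool_rot: [0.618, 0.786, 0.0, 0.0]
ft_force: [1.5, -2.4, 2.0]
grip_width: 0.0642
grasp_force: 1.5
```

To row units: 0.003 m / 0.6 = 0.005, 0.0015 m / 0.6 = 0.0025.

```bash
python3 jog.py '[0, 0, 0, 0.0025, 0, 0, 0.064, 0, 0, 0, 0.005, 0, 0, 0.064]'
```

```text
clock: 7.8
eef_pos: [0.5084, 0.1684, 0.0338]
tool_rot: [0.618, 0.787, -0.001, -0.001]
ft_force: [0.7, -3.3, 1.0]
grip_width: 0.0641
grasp_force: 1.4
```

To row units: 0.003 m / 0.6 = 0.005, 0.0015 m / 0.6 = 0.0025.

```bash
python3 jog.py '[0, 0, 0, 0.0025, 0, 0, 0.064, 0, 0, 0, 0.005, 0, 0, 0.064]'
```

```text
clock: 8.05
eef_pos: [0.5079, 0.1706, 0.0338]
tool_rot: [0.618, 0.786, -0.001, -0.0]
ft_force: [-0.6, -3.5, -0.4]
grip_width: 0.0642
grasp_force: 1.8
```

```bash
python3 - <<'E'
from h import *
im=bot.camera('scene');cv2.imwrite("pics/s3.png",cv2.resize(im[190:270,210:330,::-1],None,fx=5,fy=5,interpolation=cv2.INTER_CUBIC))
print(bot.get_obs()['ft_force'],bot.get_obs()['eef_pos'])
E
```

```text
[ 0.71119709 -3.92672313 -1.8496648 ] [0.50779989 0.17082472 0.03378892]
```

View pics/s3.png

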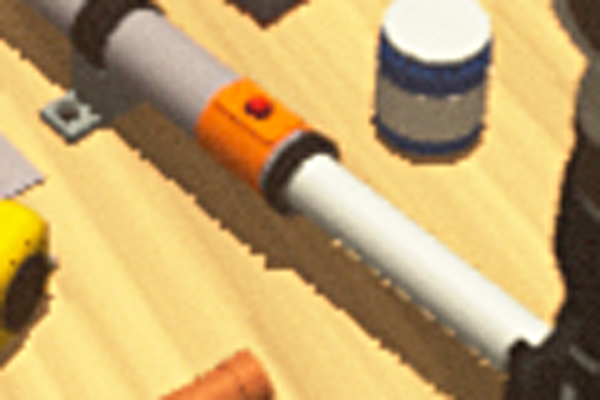

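The red button stands in the hole at (261.6,211). Next I'll push gently to confirm the dead stop.

To row units: 0.002 m / 0.6 = 0.0033, 0.001 m / 0.6 = 0.0017.

```bash
python3 jog.py '[0, 0, 0, 0.0017, 0, 0, 0.064, 0, 0, 0, 0.0033, 0, 0, 0.064]'
```

```text
clock: 8.35
eef_pos: [0.5074, 0.1725, 0.0338]
tool_rot: [0.618, 0.786, -0.001, -0.0]
ft_force: [-1.0, -5.0, -3.4]
grip_width: 0.0641
grasp_force: 2.8
```

To row units: 0.002 m / 0.6 = 0.0033, 0.001 m / 0.6 = 0.0017.

```bash
python3 jog.py '[0, 0, 0, 0.0017, 0, 0, 0.064, 0, 0, 0, 0.0033, 0, 0, 0.064]'
```

```text
clock: 8.6
eef_pos: [0.5074, 0.1727, 0.0338]
tool_rot: [0.618, 0.786, -0.002, 0.001]
ft_force: [1.7, -10.8, -1.1]
grip_width: 0.0638
grasp_force: 5.5
```

Stopped dead: 2 mm commanded moved it only 0.2 mm, at 11 N. I'll back off, lift, cross over the nozzle and measure.

To row units: -0.135 m / 0.6 = -0.225, -0.1 m / 0.6 = -0.1667.

```bash
python3 jog.py '[0, 0, 0, -0.02, 0, 0, 0.064, 0, 0, 0, -0.025, 0, 0, 0.064, 0, 0, 0, -0.025, 0, -0.0833, 0.064, 0, 0, 0, -0.025, 0, -0.1667, 0.064, 0, 0, 0, -0.025, 0, -0.225, 0.064, 0, 0, 0, -0.025, 0, -0.225, 0.064]'
python3 - <<'E'
from h import *
o=bot.get_obs();c=bot.calibration('wrist');im=bot.camera('wrist');cv2.imwrite("pics/w3.png",im[:,:,::-1]);print(o['eef_pos'],c['R'].tolist(),c['t'].tolist())
E
```

```text
clock: 9.35
eef_pos: [0.514, 0.1618, 0.1735]
tool_rot: [0.618, 0.786, 0.004, 0.002]
ft_force: [0.5, -0.4, -0.2]
grip_width: 0.064
grasp_force: 0.0
[0.51395538 0.16176838 0.17348214] [[0.9713075259499058, 0.23765930554317777, 0.008929978824641421], [0.22404727912866848, -0.9269798945708112, 0.3008506137213765], [0.07977785875864686, -0.29021772783588323, -0.9536294687674367]] [-0.5391533254531589, 0.012382288880284678, 0.32998480926027907]
```

View pics/w3.png

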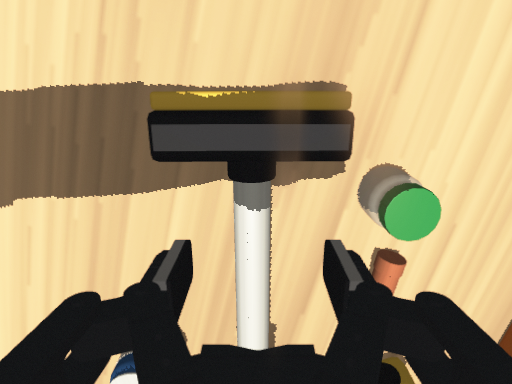

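The wrist view shows the strip's front edge at row 92 (columns 150 to 351), the rear edge at row 161, and clear bench ahead of it.

```bash
python3 - <<'E'
from h import *
P=lambda uv,z:plane('wrist',uv,z)[0]
from scipy.spatial.transform import Rotation as Ro
o=bot.get_obs();M=Ro.from_quat(o['tool_rot']).as_matrix();e=o['eef_pos']
for n,uv,z in(('fl',(150,93),.07),('fr',(351,92.5),.07),('rl',(152,161),.075),('rr',(351,160),.075),('jar',(411,213),.07)):
  p=P(uv,z);print(n,p.round(4),'tool',((p-e)@M).round(4))
print(e,np.degrees(np.arctan2(M[1,0],M[0,0])))
E
```

```text
fl [0.4178 0.2147 0.07  ] tool [ 0.0743 -0.0798  0.1009]
fr [0.5627 0.2504 0.07  ] tool [0.0747 0.0694 0.1017]
rl [0.4281 0.1653 0.075 ] tool [ 0.0239 -0.0816  0.0959]
rr [0.5774 0.2025 0.075 ] tool [0.0246 0.0723 0.0966]
jar [0.6431 0.1709 0.07  ] tool [-0.0216  0.1287  0.1018]
[0.51254732 0.16121551 0.17122021] 103.69797883807377
```

To row units: 0.136 m / 0.6 = 0.2267, -0.004 m / 0.6 = -0.0067.

```bash
python3 jog.py '[0, 0, 0, 0.0917, -0.0067, 0, 0.064, 0, 0, 0, 0.1867, -0.0067, 0, 0.064, 0, 0, 0, 0.1867, -0.0067, 0, 0.064, 0, 0, 0, 0.1867, -0.0067, 0.0833, 0.064, 0, 0, 0, 0.1867, -0.0067, 0.1667, 0.064, 0, 0, 0, 0.1867, -0.0067, 0.2267, 0.064, 0, 0, 0, 0.1867, -0.0067, 0.2267, 0.064, 0, 0, 0, 0.1867, -0.0067, 0.2267, 0.064]'
```

```text
clock: 10.4
eef_pos: [0.4815, 0.2681, 0.034]
tool_rot: [0.618, 0.786, 0.0, 0.0]
ft_force: [0.0, -0.1, 0.2]
grip_width: 0.0644
grasp_force: 0.0
```

To row units: -0.016 m / 0.6 = -0.0267, -0.012 m / 0.6 = -0.02.

```bash
python3 jog.py '[0, 0, 0, -0.01, 0, 0, 0.064, 0, 0, 0, -0.02, 0, 0, 0.064, 0, 0, 0, -0.0267, 0, 0, 0.064, 0, 0, 0, -0.0267, 0, 0, 0.064]'
```

```text
clock: 10.9
eef_pos: [0.4849, 0.2524, 0.0337]
tool_rot: [0.618, 0.786, 0.0, 0.0]
ft_force: [-0.7, 0.0, 0.3]
grip_width: 0.064
grasp_force: 0.0
```

To row units: -0.008 m / 0.6 = -0.0133, -0.006 m / 0.6 = -0.01.

```bash
python3 jog.py '[0, 0, 0, -0.0033, 0, 0, 0.064, 0, 0, 0, -0.0067, 0, 0, 0.064, 0, 0, 0, -0.01, 0, 0, 0.064, 0, 0, 0, -0.0133, 0, 0, 0.064]'
```

```text
clock: 11.4
eef_pos: [0.4864, 0.245, 0.0333]
tool_rot: [0.618, 0.786, 0.0, -0.0]
ft_force: [0.1, 1.1, 0.4]
grip_width: 0.0641
grasp_force: 0.7
```

To row units: -0.003 m / 0.6 = -0.005, -0.0015 m / 0.6 = -0.0025.

```bash
python3 jog.py '[0, 0, 0, -0.0025, 0, 0, 0.064, 0, 0, 0, -0.005, 0, 0, 0.064, 0, 0, 0, -0.005, 0, 0, 0.064]'
```

```text
clock: 11.78
eef_pos: [0.4871, 0.2424, 0.0333]
tool_rot: [0.618, 0.786, 0.0, -0.0]
ft_force: [-0.4, 2.9, -0.7]
grip_width: 0.0639
grasp_force: 1.7
```

To row units: -0.003 m / 0.6 = -0.005, -0.0015 m / 0.6 = -0.0025.

```bash
python3 jog.py '[0, 0, 0, -0.0025, 0, 0, 0.064, 0, 0, 0, -0.005, 0, 0, 0.064, 0, 0, 0, -0.005, 0, 0, 0.064]'
```

```text
clock: 12.15
eef_pos: [0.4878, 0.2393, 0.0333]
tool_rot: [0.618, 0.786, 0.0, -0.0]
ft_force: [-1.1, 4.3, -0.4]
grip_width: 0.0638
grasp_force: 2.2
```

To row units: -0.003 m / 0.6 = -0.005, -0.0015 m / 0.6 = -0.0025.

```bash
python3 jog.py '[0, 0, 0, -0.0025, 0, 0, 0.064, 0, 0, 0, -0.005, 0, 0, 0.064, 0, 0, 0, -0.005, 0, 0, 0.064]'
```

```text
clock: 12.52
eef_pos: [0.4883, 0.2374, 0.0333]
tool_rot: [0.618, 0.787, 0.001, -0.001]
ft_force: [-2.5, 8.5, -0.5]
grip_width: 0.0639
grasp_force: 3.9
```

To row units: -0.003 m / 0.6 = -0.005, -0.0015 m / 0.6 = -0.0025.

```bash
python3 jog.py '[0, 0, 0, -0.0025, 0, 0, 0.064, 0, 0, 0, -0.005, 0, 0, 0.064, 0, 0, 0, -0.005, 0, 0, 0.064]'
```

```text
clock: 12.9
eef_pos: [0.4887, 0.2357, 0.0334]
tool_rot: [0.617, 0.787, 0.002, -0.002]
ft_force: [-2.7, 10.8, -1.4]
grip_width: 0.0636
grasp_force: 5.6
```

To row units: -0.001 m / 0.6 = -0.0017.

```bash
python3 jog.py '[0, 0, 0, -0.0017, 0, 0, 0.064, 0, 0, 0, -0.0017, 0, 0, 0.064, 0, 0, 0, -0.0017, 0, 0, 0.064, 0, 0, 0, -0.0017, 0, 0, 0.064]'; python3 jog.py '[0, 0, 0, 0, 0, 0, 0.064, 0, 0, 0, 0, 0, 0, 0.064]'
```

```text
clock: 13.4
eef_pos: [0.4888, 0.2352, 0.0334]
tool_rot: [0.617, 0.787, 0.002, -0.002]
ft_force: [-4.0, 10.8, -1.8]
grip_width: 0.0641
grasp_force: 6.1
clock: 13.65
eef_pos: [0.4888, 0.2352, 0.0334]
tool_rot: [0.617, 0.787, 0.002, -0.002]
ft_force: [-3.8, 11.4, -1.6]
grip_width: 0.0641
grasp_force: 6.1
```

12.0 N along the axis is held steady with no movement. Now I'll release it and lift away.

To row units: -0.15 m / 0.6 = -0.25, -0.1 m / 0.6 = -0.1667.

```bash
python3 jog.py '[0, 0, 0, 0, 0, 0, 0.064, 0, 0, 0, 0, 0, 0, 0.064, 0, 0, 0, 0.0133, 0, 0, 0.064, 0, 0, 0, 0.05, 0, 0, 0.064, 0, 0, 0, 0.0667, 0, 0, 0.064, 0, 0, 0, 0.0667, 0, -0.0833, 0.064, 0, 0, 0, 0.0667, 0, -0.1667, 0.064, 0, 0, 0, 0.0667, 0, -0.25, 0.064, 0, 0, 0, 0.0667, 0, -0.25, 0.064, 0, 0, 0, 0.0667, 0, -0.25, 0.064]'
python3 - <<'E'
from h import *
im=bot.camera('scene');cv2.imwrite("pics/s4.png",cv2.resize(im[180:330,180:340,::-1],None,fx=4,fy=4,interpolation=cv2.INTER_CUBIC))
E
```

```text
clock: 14.9
eef_pos: [0.48, 0.2703, 0.183]
tool_rot: [0.618, 0.786, -0.0, 0.0]
ft_force: [0.1, 0.6, -0.4]
grip_width: 0.0643
grasp_force: 0.0
```

View pics/s4.png

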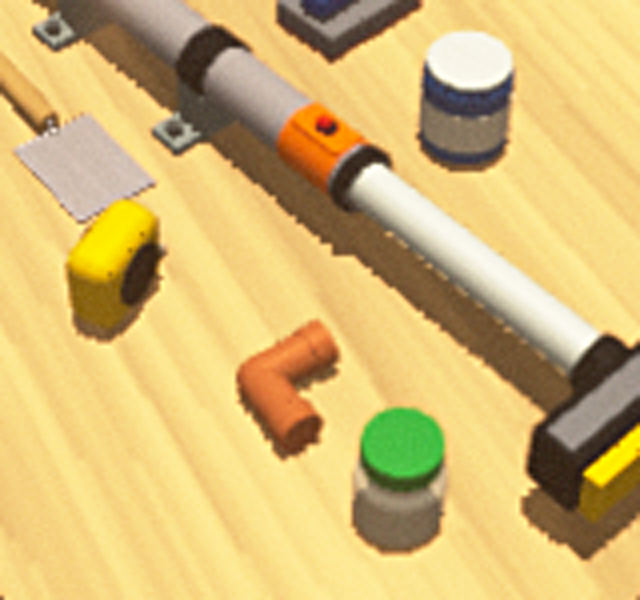

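The button is still up in the hole at (261.5,211). The loose things stand where they were, and the robot is clear.

```bash
python3 -c "
from workcell import bot
print(bot.job_done())"
```

```text
the job is handed in; nothing more can be done
None
```

The wand is locked with the red button up through the collar hole; the lock held a 12 N press on the yellow strip, the loose things look undisturbed, the robot is clear, and the job is handed in at about 15 s.

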